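# Line up reagent containers by height

### The job

Line up the three bottles and the amber jar that stand in front of the strip by height on the four round pads of the aluminium strip: the tallest on the pad next to the countdown timer, then each next shorter one, with the shortest on the pad farthest from the timer. Carry them upright and set each one down gently, standing centred on its pad, and let go.

Things in the scene. Friction and masses are not known exactly. Their poses are not given: they have to be found in the camera images.
- bottle_big_mid (a point): large screw-cap bottle: clear glass, blue cap, cream contents; round, body 70 mm wide, cap 47 mm wide and 22 mm high; 139 mm tall in all. The point is its centre, half-way up (69.5 mm above its underside); z is its upright axis. Loose, stands upright on the bench between the robot and the strip at the start (similar bottles far off to the right are not part of the job); its cap is tight and can be gripped from above to carry it.
- bottle_medium_mid (a point): middle-sized screw-cap bottle: clear glass, blue cap, brown-orange contents; round, body 56 mm wide, cap 40 mm wide and 17 mm high; 106 mm tall in all. The point is its centre, half-way up (53 mm above its underside); z is its upright axis. Loose, stands upright on the bench between the robot and the strip at the start (similar bottles far off to the right are not part of the job); its cap is tight and can be gripped from above to carry it.
- bottle_small_mid (a point): small screw-cap bottle: clear glass, red cap, white label; body 46 mm wide, cap 34 mm wide and 14 mm high; 88 mm tall in all. The point is its centre, half-way up (44 mm above its underside); z is its upright axis. Loose, stands upright on the bench between the robot and the strip at the start (similar bottles far off to the right are not part of the job); its cap is tight and can be gripped from above to carry it.
- jar_mid (a point): squat amber glass jar with a white lid; round, body 50 mm wide, lid 45 mm wide and 16 mm high; 62 mm tall in all. The point is its centre, half-way up (31 mm above its underside); z is its upright axis. Loose, stands upright on the bench between the robot and the strip at the start (similar bottles far off to the right are not part of the job); its cap is tight and can be gripped from above to carry it.
- pad_a: flat round black rubber pad, 84 mm across, 3 mm thick, with a thin grey ring, fixed on the strip: the first of the row of four counted from the strip's +y end. Origin at the centre of its underside, 8 mm above the bench; its top is 11 mm above the bench.
- pad_b: flat round black rubber pad, 84 mm across, 3 mm thick, with a thin grey ring, fixed on the strip: the second of the row of four counted from the strip's +y end. Origin at the centre of its underside, 8 mm above the bench; its top is 11 mm above the bench.
- pad_c: flat round black rubber pad, 84 mm across, 3 mm thick, with a thin grey ring, fixed on the strip: the third of the row of four counted from the strip's +y end. Origin at the centre of its underside, 8 mm above the bench; its top is 11 mm above the bench.
- pad_d: flat round black rubber pad, 84 mm across, 3 mm thick, with a thin grey ring, fixed on the strip: the last of the row of four counted from the strip's +y end. Origin at the centre of its underside, 8 mm above the bench; its top is 11 mm above the bench.
- strip: low aluminium strip, 96 x 410 x 8 mm, fixed on the bench, with the four pads in a row along its y axis about 100 mm apart and a thin steel guard rail along its far (+x) edge, 56 mm from the row's line, its top 31 mm above the bench. Origin at the centre of its underside.
- timer: light grey countdown timer lying flat, 70 x 64 x 19 mm, fixed on the bench just beyond one end of the strip, either its +y or its -y end, about 250 mm from the strip's centre (a roll of cream tape lies beyond the other end). Origin at the centre of its underside.
Mind the look-alikes: they are no part of the job. Leave any purple or turquoise look-alike of the part that bears bottle_small_mid alone. What is shaped like the part that bears jar_mid but yellow is not meant.

How it is judged:
At the end, for the whole second after the job is handed in: On the four pads the containers stand in order of height, tallest on the pad nearest the timer, shortest on the farthest; each within 15 mm of its pad's centre, resting on the pad (height within 6 mm), upright within 0.1 rad, released and at rest (((y of timer in the frame of strip above 0 m and horizontal distance between bottle_big_mid and pad_a below 0.015 m and height (world z) of bottle_big_mid between 0.0745 and 0.0865 m and angle between each of bottle_big_mid, bottle_medium_mid, bottle_small_mid, jar_mid's own z axis and vertical below 0.1 rad and horizontal distance between bottle_medium_mid and pad_b below 0.015 m and height (world z) of bottle_medium_mid between 0.058 and 0.07 m and horizontal distance between bottle_small_mid and pad_c below 0.015 m and height (world z) of bottle_small_mid between 0.049 and 0.061 m and horizontal distance between jar_mid and pad_d below 0.015 m and height (world z) of jar_mid between 0.036 and 0.048 m) or (y of timer in the frame of strip below 0 m and horizontal distance between bottle_big_mid and pad_d below 0.015 m and height (world z) of bottle_big_mid between 0.0745 and 0.0865 m and angle between each of bottle_big_mid, bottle_medium_mid, bottle_small_mid, jar_mid's own z axis and vertical below 0.1 rad and horizontal distance between bottle_medium_mid and pad_c below 0.015 m and height (world z) of bottle_medium_mid between 0.058 and 0.07 m and horizontal distance between bottle_small_mid and pad_b below 0.015 m and height (world z) of bottle_small_mid between 0.049 and 0.061 m and horizontal distance between jar_mid and pad_a below 0.015 m and height (world z) of jar_mid between 0.036 and 0.048 m)) and linear speed of each of bottle_big, bottle_medium, bottle_small, jar below 0.02 m/s); the robot touches nothing.
It fails at once if a bottle or the jar is knocked over or tipped far (angle between any of bottle_big_mid, bottle_medium_mid, bottle_small_mid, jar_mid's own z axis and vertical above 0.7 rad).
It fails at once if a bottle or the jar is dropped or slammed onto a pad (over 50 N) (contact force between any of bottle_big, bottle_medium, bottle_small, jar and pad_a above 50 N or contact force between any of bottle_big, bottle_medium, bottle_small, jar and pad_b above 50 N or contact force between any of bottle_big, bottle_medium, bottle_small, jar and pad_c above 50 N or contact force between any of bottle_big, bottle_medium, bottle_small, jar and pad_d above 50 N).
It also fails if it takes over 106 s, if anything falls off the work surface, if the arm or the gripper's body presses on something with over 40 N, if the wrist force passes 120 N, or if a joint passes its speed limit or range.

### The arm

A 6-joint arm with a two-finger parallel gripper is mounted at the origin on a cart in front of the work surface, level with it; the furniture and walls round the work are solid. World frame = base frame: x ahead of the robot, y to its left, z up, the work surface at z = 0. Lengths are in m, angles in rad, forces in N, time in s.
With the tool pointing down it reaches from about 0.35 to 0.725 m from the base axis. Payload 6 kg.
Tool frame: the origin (TCP) lies midway between the tips of the shut fingers; the grasp point (between the pads) lies 19 mm behind it; z points along the fingers, y is the line along which they close (so a half turn about z gives the same grasp; the last joint's range is limited). The gripper opens to 85 mm and grips with 20 to 120 N. Pads are 22 mm wide; open, the fingers measure 114 mm over their backs; the gripper's body (76 mm by 85 mm) begins 54 mm behind the grasp point. The pads swing forward as they close: fully open they stand 13 mm farther back than shut.
Start: joints at [-0.819, 0.04, 0.085, 0, -1.615, -0.334], TCP at [0.243, -0.548, 0.195] pointing down, gripper open.
Joint ranges: [-2.56, 2.56], [-1.29, 2.01], [-1.08, 1.49], [-3.29, 1.98], [-2.81, -0.18], [-2.99, 2.99]. Speed limits (rad/s): [2.57, 2.57, 3.01, 3.14, 3.14, 3.14].

### API

Orientations are given as a unit quaternion [w, x, y, z].
In Python, from rig import * gives the robot as it stands. Calls block until the motion is done:
- move_to(position, orientation): joint-space move of the TCP to a pose.
- movel(position, speed=0.15, frame=None): straight line of the TCP; frame=None keeps the orientation; speed is the mean speed in m/s.
- move_j(angles): joint-space move.
- command_gripper(opening, grip_force=None): opening from 0.0 (shut) to 1.0 (fully open); grip_force is the grip in N (None keeps the last); returns when the fingers have stopped.
- pause(seconds).
- inverse_kinematics(position, orientation): joint angles nearest the present ones, or None.
- observe(): the state.
- read_camera(name): name is "side" or "top" or "wrist"; returns a dict with "frame" (420x560x3 uint8, red, green, blue), "K" (3x3 intrinsics, pixels), "xyz" and "rotation" of the camera in the world. Camera axes: x right, y up, looking along -z (the intrinsics and any distortion apply to the point x, -y, -z); pixel columns grow to the right and rows downward; lengths in m; the calibration is good to about 2 mm. A picture is of the moment at which its call begins. There is no depth.
A pose or a line that the arm cannot do raises IKError and nothing moves.
- hand_in(): hands the job in; it is judged then, once.
The state is a dict: "t": time; "qpos": joint angles; "dq": joint speeds; "tau": joint torques, N m; "position": TCP position; "tcp_rot": TCP orientation; "contact_force": force on the tool from outside, world axes, zero at the start; "moment": the same for the moment, N m; "gripper_width": opening from 0.0 (shut) to 1.0 (fully open); "finger_force": force on a finger pad.
Only numpy, scipy, OpenCV 4.12 (cv2) and the standard library are available. Lean on these libraries where they do the work, as an engineer would, in place of code of your own. Each camera call takes 0.05 s, during which the arm holds its last target. There are 200 camera calls.

## Working session

There is one attempt and no reset: what is moved stays moved. The work goes in short steps, each a Python script; the robot and the scene stay as the last script left them, time stands still between calls to the robot, and variables do not carry over. Pictures are saved under pics/ and viewed, at most 14 in all, crops included, and the job is handed in when it is done.

```bash
ls; mkdir -p pics; python3 - <<'E'
from rig import *
import cv2,pickle
d={}
for n in("top","side"):
    c=read_camera(n);d[n]=c
    cv2.imwrite(f"pics/{n}0.png",cv2.cvtColor(c["frame"],cv2.COLOR_RGB2BGR))
    print(n,c["K"],c["xyz"],c["rotation"],[k for k in c])
pickle.dump(d,open("cams.pkl","wb"))
print(observe())
E
```

```text
pics
top [[499.9573412    0.         282.64534248]
 [  0.         499.9573412  211.59466209]
 [  0.           0.           1.        ]] [0.33529148 0.01617034 1.43993736] [-0.70547095 -0.0406203   0.0433642   0.70624378] ['frame', 'K', 'xyz', 'rotation']
side [[449.85500824   0.         266.81849773]
 [  0.         449.85500824 214.84560103]
 [  0.           0.           1.        ]] [0.41351594 0.73779095 0.70174921] [-0.05966931 -0.02207917  0.42362792  0.90359917] ['frame', 'K', 'xyz', 'rotation']
{'t': 0.1, 'qpos': array([-8.19332221e-01,  4.07769095e-02,  8.39414874e-02, -4.27468331e-04,
       -1.61551699e+00, -3.33671061e-01]), 'dq': array([-0.00049569, -0.00043773,  0.00253894,  0.00156797, -0.0006518 ,
       -0.00129482]), 'tau': array([-5.35741870e-03, -3.69346440e+01,  3.48278475e+01,  6.95183381e+00,
       -4.56345078e-03,  1.39751685e-05]), 'position': array([ 0.2433592 , -0.54804651,  0.19387772]), 'tcp_rot': array([-2.18868719e-04, -2.07389655e-01,  9.78258085e-01,  7.76555350e-04]), 'contact_force': array([ 0.9057671 , -0.51184749, -0.23052147]), 'moment': array([ 0.01157278, -0.02205245, -0.05657977]), 'finger_force': 0.0, 'gripper_width': 1.001710341560544}
```

View pics/top0.png

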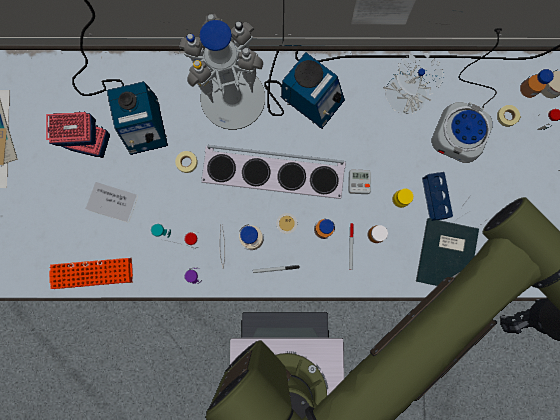

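View pics/side0.png

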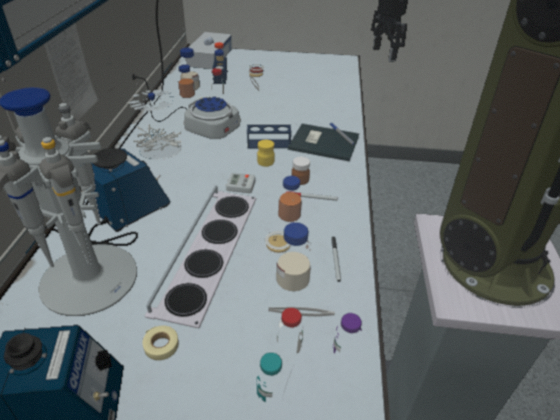

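```bash
cat > h.py <<'E'
import cv2,numpy as np,pickle
from scipy.spatial.transform import Rotation as R
def ray(c,u,v):
    K=c["K"];d=np.array([(u-K[0,2])/K[0,0],-(v-K[1,2])/K[1,1],-1])
    q=c["rotation"];return np.array(c["xyz"]),R.from_quat([q[1],q[2],q[3],q[0]]).apply(d)
def on_plane(c,u,v,z):
    o,d=ray(c,u,v);return o+d*(z-o[2])/d[2]
def blob(c,kind,box):
    u0,v0,u1,v1=box;h=cv2.cvtColor(c["frame"][v0:v1,u0:u1],cv2.COLOR_RGB2HSV).astype(int)
    H,S,V=h[...,0],h[...,1],h[...,2]
    m={"blue":(abs(H-110)<14)&(S>140),"red":((H<8)|(H>172))&(S>150),"white":(S<28)&(V>225),"black":V<80,"timer":(S<60)&(V>150)}[kind]
    n,l,s,ce=cv2.connectedComponentsWithStats(m.astype(np.uint8))
    i=1+s[1:,4].argmax();x,y,w,hh=s[i,:4]
    cnt=np.argwhere(l==i)[:,::-1].astype(np.float32)
    (cx,cy),r=cv2.minEnclosingCircle(cnt)
    return dict(box=(x+u0,y+v0,w,hh),area=int(s[i,4]),cen=(ce[i]+[u0,v0]).round(1),circ=(round(cx+u0,1),round(cy+v0,1),round(r,1)))
E
python3 - <<'E'
from h import *
d=pickle.load(open("cams.pkl","rb"));t=d["top"];s=d["side"]
T=dict(big=("blue",(232,215,272,260),.139),med=("blue",(310,210,342,245),.106),small=("red",(180,227,203,252),.088),jar=("white",(362,220,394,248),.062),
 a=("black",(203,148,239,187),.011),b=("black",(239,152,274,192),.011),c=("black",(274,157,308,195),.011),dd=("black",(308,160,342,199),.011))
for k,(kind,b,z) in T.items():
    r=blob(t,kind,b);p=on_plane(t,*r["circ"][:2],z);q=on_plane(t,*r["cen"],z)
    print(k,r,p.round(4),q.round(4),"dia",round(2*r["circ"][2]/499.96*(1.44-z),4))
S=dict(big=("blue",(278,218,312,248),.128),med=("blue",(280,174,302,192),.098),small=("red",(278,305,304,328),.081))
for k,(kind,b,z) in S.items():
    r=blob(s,kind,b);print("side",k,r,on_plane(s,*r["cen"],z).round(4))
print("timer",on_plane(t,360,181,.019))
f=lambda x:cv2.cvtColor(x,cv2.COLOR_RGB2BGR)
a=cv2.resize(f(t["frame"][140:290,140:420]),None,fx=2.8,fy=2.8,interpolation=2)[:,:784]
b=cv2.resize(f(s["frame"][140:400,220:380]),None,fx=2.2,fy=2.2,interpolation=2)
cv2.imwrite("pics/croptop.png",a);cv2.imwrite("pics/cropside.png",b)
E
```

```text
big {'box': (np.int32(241), np.int32(226), np.int32(17), np.int32(18)), 'area': 238, 'cen': array([248.8, 234.4]), 'circ': (248.6, 234.4, 8.8)} [0.4309 0.0998 0.139 ] [0.4309 0.0993 0.139 ] dia 0.0458
med {'box': (np.int32(320), np.int32(219), np.int32(14), np.int32(15)), 'area': 156, 'cen': array([326.3, 226. ]), 'circ': (326.5, 226.0, 7.2)} [ 0.4556 -0.1065  0.106 ] [ 0.4556 -0.106   0.106 ] dia 0.0384
small {'box': (np.int32(185), np.int32(233), np.int32(12), np.int32(12)), 'area': 117, 'cen': array([190.5, 238.4]), 'circ': (190.5, 238.5, 6.0)} [0.4237 0.2601 0.088 ] [0.4239 0.2601 0.088 ] dia 0.0325
jar {'box': (np.int32(380), np.int32(240), np.int32(1), np.int32(1)), 'area': 1, 'cen': array([380., 240.]), 'circ': (380.0, 240.0, 0.0)} [ 0.4207 -0.2578  0.062 ] [ 0.4207 -0.2578  0.062 ] dia 0.0
a {'box': (np.int32(207), np.int32(154), np.int32(29), np.int32(28)), 'area': 604, 'cen': array([221.1, 167.7]), 'circ': (221.1, 167.8, 14.2)} [0.6343 0.1893 0.011 ] [0.6346 0.1893 0.011 ] dia 0.0812
b {'box': (np.int32(242), np.int32(158), np.int32(28), np.int32(28)), 'area': 601, 'cen': a
[... 384 characters left out ...]
, 'area': 607, 'cen': array([323.6, 179.7]), 'circ': (323.8, 179.8, 14.2)} [ 0.5987 -0.109   0.011 ] [ 0.599  -0.1084  0.011 ] dia 0.0812
side big {'box': (np.int32(285), np.int32(224), np.int32(18), np.int32(14)), 'area': 122, 'cen': array([292. , 231.3]), 'circ': (293.9, 231.9, 9.1)} [0.4407 0.0959 0.128 ]
side med {'box': (np.int32(285), np.int32(177), np.int32(14), np.int32(9)), 'area': 72, 'cen': array([291.5, 180.8]), 'circ': (291.4, 181.0, 6.7)} [ 0.4579 -0.1115  0.098 ]
side small {'box': (np.int32(283), np.int32(309), np.int32(18), np.int32(15)), 'area': 207, 'cen': array([290.9, 315.7]), 'circ': (291.2, 316.4, 8.9)} [0.4268 0.2579 0.081 ]
timer [ 0.59365873 -0.21276249  0.019     ]
```

View pics/croptop.png

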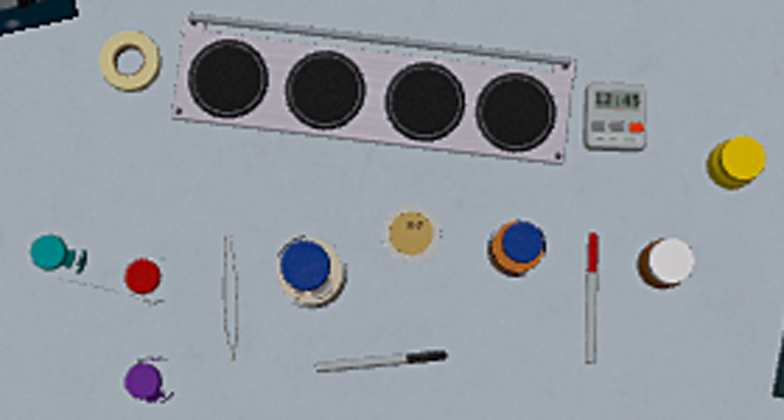

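View pics/cropside.png

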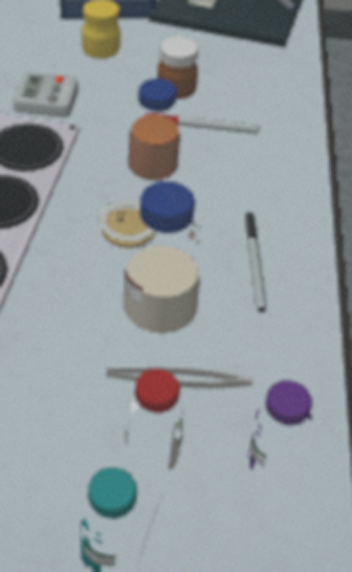

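Candidates in the top view:
- **Small bottle:** red cap (190,238) is the target. Teal (158,230) and purple (192,275) are look-alikes.
- **Jar:** white lid on amber (379,233) is the target. Yellow (403,197) is a look-alike.
- **Big and medium bottles:** blue cap on cream (249,234) and blue cap on orange (326,226). The blue-capped ones at far right are not in the job. Tan (287,223) is a flat disc.

The crops confirm these choices. The timer (360,181) is at the -y end, so big goes to d, medium to c, small to b and jar to a.

```bash
cat > job.py <<'E'
from rig import *
from h import *
A=np.pi-0.12
Q=[0,np.cos(A/2),np.sin(A/2),0]
# name: xy, height, cap height, cap width, pad xy, clearance of underside in transit
OBJ=dict(big=[(.431,.0995),.139,.022,.047,(.5988,-.1087),.07],
 med=[(.4556,-.1062),.106,.017,.040,(.6102,-.0153),.165],
 small=[(.4238,.2601),.088,.014,.034,(.6221,.0886),.165],
 jar=[None,.062,.016,.045,(.6345,.1893),.165])
t=pickle.load(open("cams.pkl","rb"))["top"]
OBJ["jar"][0]=tuple(on_plane(t,379.3,233.2,.062)[:2])
def ztcp(n): # TCP height with the grasp point 3 mm above mid-cap
    _,h,c,*_=OBJ[n];return h-c/2+.003-.019-.004
def st(s):
    o=observe();print(s,"t %.1f"%o["t"],o["position"].round(4),"w %.3f"%o["gripper_width"],"ff %.1f"%o["finger_force"],o["contact_force"].round(1));return o
def pick(n):
    (x,y),h,c,w,p,cl=OBJ[n];z=ztcp(n)
    command_gripper(min(1,(w+.026)/.085))
    move_to([x,y,max(z+.06,.20)],Q)
    movel([x,y,z],.15)
    st(n+" down");command_gripper(0.,50);o=st(n+" grip, cap frac %.3f"%(w/.085))
    return abs(o["gripper_width"]-w/.085)<.1
def place(n):
    (x,y),h,c,w,p,cl=OBJ[n];z=ztcp(n)
    movel([x,y,z+cl],.15);st("lifted")
    movel([*p,z+cl],.2)
    movel([*p,z+.011+.008],.12)
    f0=observe()["contact_force"][2];zz=z+.011+.008
    while zz>z+.011-.006:
        zz-=.001;movel([*p,zz],.02)
        if observe()["contact_force"][2]-f0>3:break
    st("touch dz %.4f f0 %.1f"%(zz-z-.011,f0))
    command_gripper(min(1,(w+.024)/.085));pause(.1)
    movel([*p,z+.08+.011],.15);st("released")
E
python3 - <<'E'
from job import *
print({n:(o[0],ztcp(n)) for n,o in OBJ.items()})
for n,(xy,h,c,w,p,cl) in OBJ.items():
    for q in(xy,p): 
        for z in(ztcp(n),ztcp(n)+cl):
            k=inverse_kinematics([*q,z],Q);print(n,None if k is None else np.round(k,2))
movel([.243,-.548,.28],.2)
ok=pick("big");print(ok)
E
```

```text
{'big': ((0.431, 0.0995), 0.108), 'med': ((0.4556, -0.1062), 0.0775), 'small': ((0.4238, 0.2601), 0.060999999999999985), 'jar': ((np.float64(0.4394596177562435), np.float64(-0.25632265416932376)), 0.034)}
big [ 0.69 -0.4  -0.45  0.   -1.51 -2.38]
big [ 0.69 -0.39 -0.33  0.   -1.64 -2.38]
big [ 0.15  0.07 -0.04  0.   -1.46 -1.84]
big [ 0.15  0.06  0.08  0.   -1.59 -1.84]
med [ 0.2  -0.31 -0.44  0.   -1.44 -1.9 ]
med [ 0.2  -0.3  -0.14  0.   -1.74 -1.9 ]
med [ 0.3   0.09 -0.08  0.   -1.4  -1.99]
med [ 0.3   0.08  0.21  0.   -1.7  -1.99]
small [ 0.96 -0.22 -0.4   0.   -1.39 -2.65]
small [ 0.96 -0.23 -0.11  0.   -1.69 -2.65]
small [ 0.46  0.14 -0.05  0.   -1.38 -2.15]
small [ 0.46  0.12  0.23  0.   -1.68 -2.15]
jar [-0.13 -0.17 -0.41  0.   -1.33 -1.56]
jar [-0.13 -0.2  -0.14  0.   -1.64 -1.56]
jar [ 0.59  0.24  0.01  0.   -1.34 -2.28]
jar [ 0.59  0.21  0.27  0.   -1.64 -2.28]
big down t 4.1 [0.4316 0.0995 0.1091] w 0.856 ff 0.0 [ 0.9  0.3 -0.5]
big grip, cap frac 0.553 t 4.8 [0.431  0.0995 0.108 ] w -0.000 ff 0.0 [-0.3  0.3  0.1]
False
```

```bash
python3 - <<'E'
from rig import *
import cv2,numpy as np
f=[cv2.cvtColor(read_camera(n)["frame"],cv2.COLOR_RGB2BGR) for n in("side","wrist")]
g=cv2.resize(f[0][150:310,190:400],(420,320))
cv2.imwrite("pics/miss.png",np.hstack([g,cv2.resize(f[1],(380,320))]))
E
```

```text
(no output)
```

View pics/miss.png

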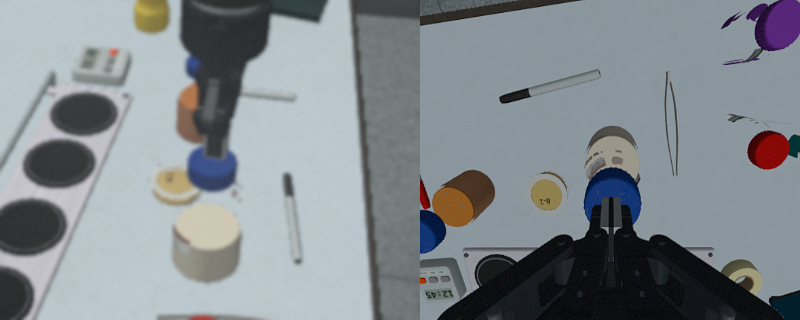

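```bash
cat >> h.py <<'E'
def proj(c,p):
    q=c["rotation"];v=R.from_quat([q[1],q[2],q[3],q[0]]).inv().apply(np.array(p)-c["xyz"])
    return np.array([c["K"][0,0]*v[0]/-v[2]+c["K"][0,2],-c["K"][1,1]*v[1]/-v[2]+c["K"][1,2]]).round(1)
E
python3 - <<'E'
from rig import *
from h import *
import pickle
p=observe()["position"]
d=pickle.load(open("cams.pkl","rb"))
f=[]
for n in("side","wrist","top"):
    c=read_camera(n)
    d[n+"1"]=c;im=cv2.cvtColor(c["frame"],cv2.COLOR_RGB2BGR)
    print(n,c["K"][0],c["xyz"].round(4) if hasattr(c["xyz"],"round") else c["xyz"],"tcp",proj(c,p),"cap centre z.139",proj(c,[.431,.0995,.139]),"z.117",proj(c,[.431,.0995,.117]),"base",proj(c,[.431,.0995,0]))
    cen=proj(c,p)
    for q,col in(((.431,.0995,.139),(0,255,0)),(p,(0,255,255)),((.431,.0995,0),(0,0,255))):
        u=proj(c,q).astype(int);cv2.drawMarker(im,tuple(int(i) for i in u),col,0,7,1)
    x,y=cen.astype(int);x=max(x-55,0);y=max(y-60,0);f.append(cv2.resize(im[y:y+120,x:x+110],(264,288),interpolation=0))
pickle.dump(d,open("cams.pkl","wb"))
cv2.imwrite("pics/mark.png",np.hstack(f))
E
```

```text
side [449.85500824   0.         266.81849773] [0.4135 0.7378 0.7017] tcp [296.4 240.7] cap centre z.139 [297.3 228.7] z.117 [296.6 237.3] base [293.7 278.6]
wrist [308.79809711   0.         281.26351544] [0.3501 0.1096 0.2863] tcp [280.4 243.2] cap centre z.139 [280.3 267.4] z.117 [280.4 249.5] base [280.6 196.3]
top [499.9573412    0.         282.64534248] [0.3353 0.0162 1.4399] tcp [249.5 235.2] cap centre z.139 [248.7 234.3] z.117 [249.2 235. ] base [251.8 237.9]
```

View pics/mark.png

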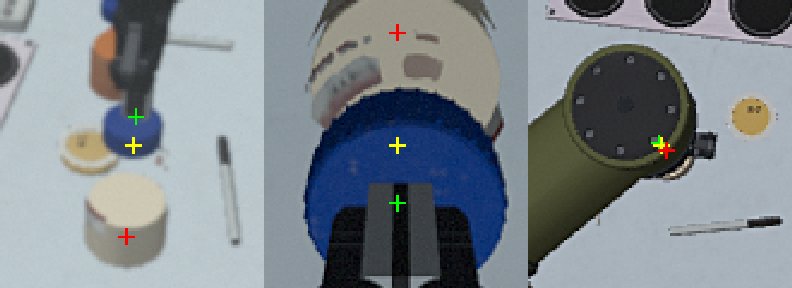

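```bash
python3 - <<'E'
from rig import *
from h import *
command_gripper(.86); p=observe()["position"]; movel([p[0],p[1],.20],.15); command_gripper(0.)
p=observe()["position"];print(observe()["t"])
f=[]
for n in("side","wrist"):
    c=read_camera(n);im=cv2.cvtColor(c["frame"],cv2.COLOR_RGB2BGR)
    u=proj(c,p);print(n,u);x,y=u.astype(int)
    x=max(x-60,0);y=max(y-70,0)
    cv2.drawMarker(im,tuple(int(i) for i in u),(0,255,255),0,9,1)
    f.append(cv2.resize(im[y:y+140,x:x+120],(360,420),interpolation=0))
cv2.imwrite("pics/tip.png",np.hstack(f))
E
```

```text
7.2167
side [299.1 203.3]
wrist [280.5 243.2]
```

View pics/tip.png

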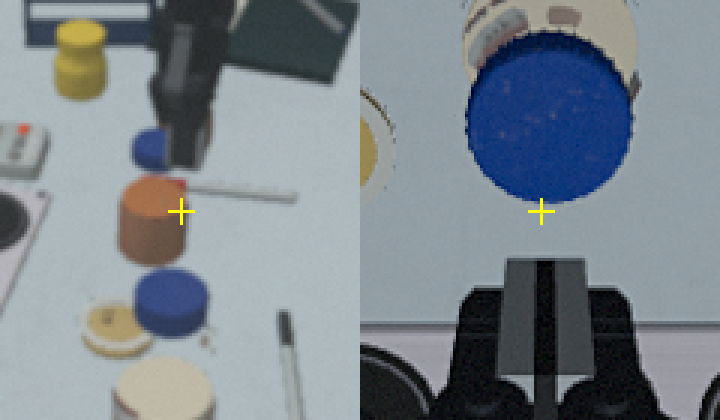

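```bash
python3 - <<'E'
from rig import *
from h import *
w=read_camera("wrist");s=read_camera("side");o=observe();print(o["position"],o["tcp_rot"].round(3),o["qpos"].round(3))
ps=[]
for x in(.42,.431,.441):
    a,d=ray(w,281.8,258.9);print("wrist x",x,(a+d*(x-a[0])/d[0]).round(4))
for y in(.0995,.105,.11):
    a,d=ray(s,301.1,188.6);print("side y",y,(a+d*(y-a[1])/d[1]).round(4))
a,d=ray(w,281.8,258.9);b,e=ray(s,301.1,188.6);d/=np.linalg.norm(d);e/=np.linalg.norm(e)
k=np.linalg.lstsq(np.c_[d,-e],b-a,rcond=None)[0];print(a+d*k[0],b+e*k[1])
E
```

```text
[0.43101602 0.09951996 0.20001123] [0.    0.06  0.998 0.   ] [ 0.687 -0.39  -0.281 -0.    -1.679 -2.378]
wrist x 0.42 [0.42   0.1016 0.2428]
wrist x 0.431 [0.431  0.1003 0.2215]
wrist x 0.441 [0.441  0.0992 0.2021]
side y 0.0995 [0.4293 0.0995 0.2331]
side y 0.105 [0.4292 0.105  0.2371]
side y 0.11 [0.4291 0.11   0.2408]
[0.42591808 0.10092883 0.23133504] [0.42933386 0.09966483 0.23317171]
```

The images show the shut fingertips about 31 mm above the reported TCP. This agrees with the close missing just above the cap, with no contact. I'll correct heights by 31 mm and use force-checked descents.

```bash
python3 - <<'E'
s=open("job.py").read()
s=s.replace("return h-c/2+.003-.019-.004","return h-c/2+.003-.019-.004-.031  # 31 mm: fingertips measured short of the reported TCP")
s=s.replace("    movel([x,y,z],.15)\n    st(","""    movel([x,y,z+.018],.15);f0=observe()["contact_force"][2]
    for k in (.012,.006,0):
        movel([x,y,z+k],.06)
        if observe()["contact_force"][2]-f0>4:print("contact at",k);movel([x,y,z+k+.004],.05);break
    st(""")
open("job.py","w").write(s)
E
python3 - <<'E'
from job import *
if pick("big"):
    x,y=OBJ["big"][0];movel([x,y,ztcp("big")+.03],.08);o=st("lift3")
    c=read_camera("side");w=read_camera("wrist")
    f=[cv2.resize(cv2.cvtColor(i["frame"],cv2.COLOR_RGB2BGR)[130:330,180:420],(384,320)) for i in(c,w)]
    cv2.imwrite("pics/lift.png",np.hstack(f))
E
```

```text
big down t 10.0 [0.4307 0.0994 0.0765] w 0.862 ff 0.0 [ 0.2 -0.3  0.7]
big grip, cap frac 0.553 t 10.3 [0.4314 0.0997 0.0776] w 0.522 ff 51.6 [0.7 0.  1.8]
lift3 t 10.8 [0.4309 0.0997 0.1069] w 0.525 ff 51.8 [-0.5  0.9 -5.6]
```

View pics/lift.png

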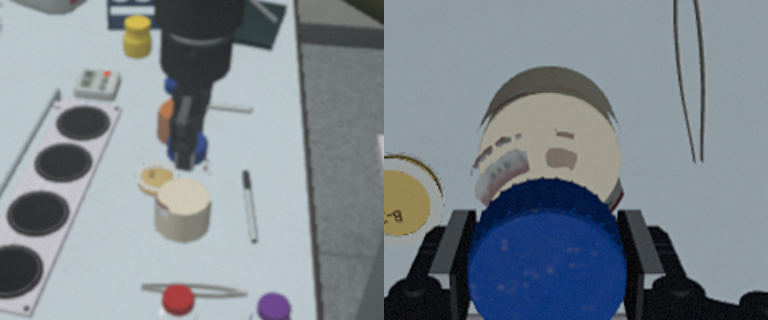

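The big bottle is held squarely by its cap: width 0.52, weight about 6 N, upright. Next I'll place it.

```bash
python3 - <<'E'
from job import *
place("big")
E
```

```text
lifted t 11.4 [0.4309 0.0998 0.1465] w 0.524 ff 52.0 [-0.3 -0.  -5.6]
touch dz -0.0010 f0 -4.7 t 15.7 [ 0.5995 -0.1089  0.0887] w 0.520 ff 53.0 [-1.5  0.9  5.5]
released t 16.8 [ 0.5984 -0.1084  0.1668] w 0.836 ff 0.0 [-0.4  0.5 -0.5]
```

```bash
python3 - <<'E'
from job import *
if pick("med"): place("med")
E
```

```text
med down t 19.5 [ 0.4553 -0.1062  0.046 ] w 0.773 ff 0.0 [0.3 0.5 0.1]
med grip, cap frac 0.471 t 19.9 [ 0.456  -0.1061  0.047 ] w 0.440 ff 49.8 [-0.9  0.2  1.7]
lifted t 21.1 [ 0.4551 -0.1061  0.2102] w 0.440 ff 49.8 [ 0.5 -0.1 -2.7]
touch dz -0.0000 f0 -2.6 t 25.5 [ 0.6105 -0.0153  0.0581] w 0.439 ff 50.2 [-1.1  0.2  0.4]
released t 26.7 [ 0.6097 -0.0151  0.1363] w 0.753 ff 0.0 [ 0.  -0.6 -0.3]
```

```bash
python3 - <<'E'
from job import *
if pick("small"):
    place("small")
    p=observe()["position"];movel([p[0],p[1],.22],.2)
    movel([.43,.05,.22],.25);movel([.43,-.2,.22],.25)
    c=read_camera("top");im=cv2.cvtColor(c["frame"],cv2.COLOR_RGB2BGR)
    for n in("big","med","small","jar"):
        print(n,proj(c,[*(OBJ[n][4] if n!="jar" else OBJ[n][0]),OBJ[n][1]+(.011 if n!="jar" else 0)]))
    for n,k in(("big","blue"),("med","blue"),("small","red")):
        z=OBJ[n][1]+.011;u=proj(c,[*OBJ[n][4],z]).astype(int)
        r=blob(c,k,(u[0]-14,u[1]-14,u[0]+14,u[1]+14));print(n,r["box"],(on_plane(c,*r["circ"][:2],z)[:2]-OBJ[n][4]).round(4))
    cv2.imwrite("pics/t3.png",cv2.resize(im[130:290,150:420],None,fx=2.8,fy=2.8))
E
```

```text
small down t 30.1 [0.4235 0.2598 0.0294] w 0.705 ff 0.0 [ 0.1 -0.5 -0.5]
small grip, cap frac 0.400 t 30.5 [0.4241 0.2605 0.0305] w 0.375 ff 48.2 [0.8 1.3 0.9]
lifted t 31.7 [0.4233 0.2598 0.1937] w 0.376 ff 47.9 [ 0.7  0.  -2.3]
touch dz -0.0010 f0 -2.8 t 36.8 [0.6228 0.0886 0.0415] w 0.376 ff 49.0 [-2.2  0.1  6.1]
released t 38.0 [0.6216 0.0887 0.1198] w 0.686 ff 0.0 [0.2 0.9 0.5]
big [328.2 170.1]
med [292.3 168.5]
small [254.1 165.5]
jar [379.3 233.2]
big (np.int64(320), np.int64(162), np.int32(17), np.int32(18)) [-0.0009  0.0019]
med (np.int64(286), np.int64(162), np.int32(14), np.int32(15)) [-0.0009  0.0001]
small (np.int64(248), np.int64(160), np.int32(13), np.int32(13)) [-0.0001 -0.0005]
```

View pics/t3.png

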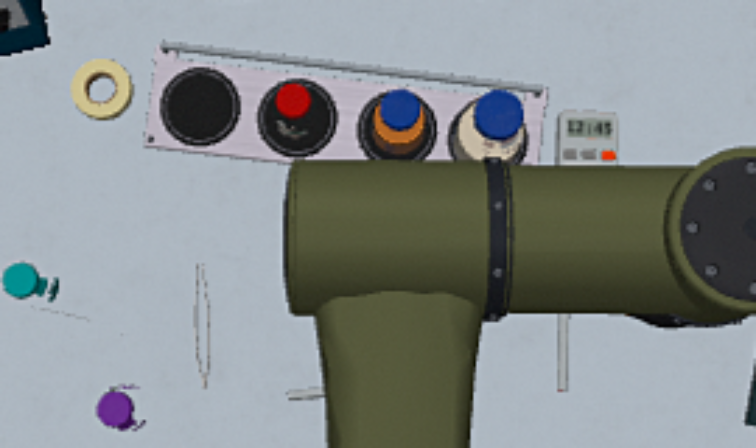

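Red, orange and cream are centred on pads b, c and d within 2 mm. The jar is next.

```bash
python3 - <<'E'
from job import *
if pick("jar"):
    place("jar")
    p=observe()["position"];movel([p[0],p[1],.22],.2)
    movel([.45,.0,.25],.25);movel([.43,-.3,.25],.25)
    move_j([-.8,.04,.085,0,-1.6,-.3])
    c=read_camera("top");im=cv2.cvtColor(c["frame"],cv2.COLOR_RGB2BGR)
    print("jar expected",(proj(c,[*OBJ["jar"][4],.073])-[150,130])*2.8)
    for n,k in(("big","blue"),("med","blue"),("small","red")):
        z=OBJ[n][1]+.011;u=proj(c,[*OBJ[n][4],z]).astype(int)
        r=blob(c,k,(u[0]-14,u[1]-14,u[0]+14,u[1]+14));print(n,(on_plane(c,*r["circ"][:2],z)[:2]-OBJ[n][4]).round(4))
    cv2.imwrite("pics/t4.png",cv2.resize(im[130:290,150:420],None,fx=2.8,fy=2.8));st("end")
E
```

```text
jar down t 43.5 [ 0.4391 -0.2562  0.0024] w 0.839 ff 0.0 [-0.1 -0.2 -0.7]
jar grip, cap frac 0.529 t 43.8 [ 0.4398 -0.2565  0.0035] w 0.507 ff 51.1 [ 0.4 -0.3  1.5]
lifted t 45.1 [ 0.439  -0.256   0.1667] w 0.506 ff 50.9 [-0.2 -0.1 -2.1]
touch dz -0.0010 f0 -1.5 t 51.3 [0.635  0.1893 0.0145] w 0.508 ff 51.6 [-2.4 -1.1  5.1]
released t 52.4 [0.6339 0.1893 0.0927] w 0.809 ff 0.0 [-0.4 -0.6 -1.5]
jar expected [191.8   92.96]
big [-0.0009  0.0019]
med [-0.0006 -0.0005]
small [-0.0001 -0.0005]
end t 57.0 [ 0.2594 -0.5472  0.1956] w 0.813 ff 0.0 [-0.2  0.4  0.1]
```

View pics/t4.png

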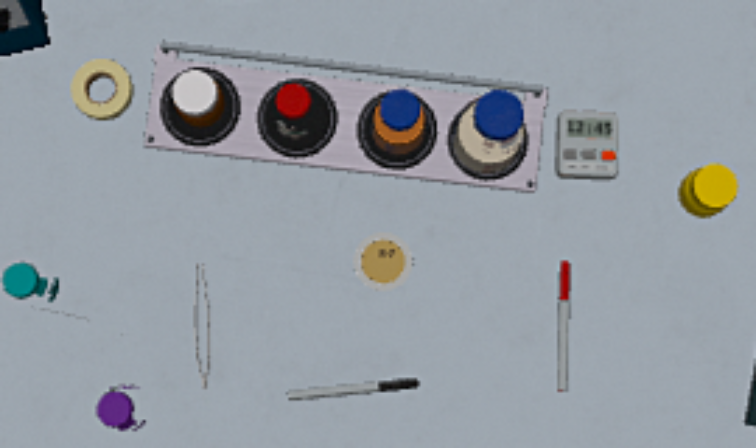

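All four stand on their pads, with the jar lid at crop (195,92) against an expected (192,93), about 3 mm off. I'm handing in now.

```bash
python3 -c "
from rig import *
print(hand_in())"
```

```text
the job is handed in; nothing more can be done
None
```

The job is handed in at about 57 s on the robot's clock, with big, medium, small and jar standing on pads d, c, b and a (timer end first), each within about 3 mm of centre in the last top-camera picture; the hand-in returned no verdict.

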